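# Close the lunch containers with their own lids

### The job

The four washed steel lunch containers are dry: put each of the four steel lids on the container of its own size, so that it sits level and fully down on the rim. Set the lids down gently, do not drop them, and leave the containers, the green sauce bottle and the chopstick holder standing where they are.

Things in the scene. Friction and masses are not known exactly. Their poses are not given: they have to be found in the camera images.
- container_75: the smallest of four open, empty, round stainless steel lunch containers: straight sided, outer diameter 75 mm, 40 mm high to the rim, wall and floor 3 mm, standing loose on the bench, 100 g. Origin at the centre of its underside, z up along its axis; no yaw that matters. Its lid is lid_75.
- lid_75: smallest of four steel lids, lying knob up, 60 g. Origin: centre of underside, z up. Heights from it: plug diameter 55 mm, 0 to 10 mm (about 6 mm play inside the rim of container_75); flange diameter 85 mm, 10 to 13 mm, its underside rests on the rim; dome to 15.5 mm; round black knob to 41 mm, 24 mm across at 21 to 38 mm, neck 18 mm. Seated, its origin is 30 mm above the container's.
- container_95: the second smallest of four open, empty, round stainless steel lunch containers: straight sided, outer diameter 95 mm, 45 mm high to the rim, wall and floor 3 mm, standing loose on the bench, 144 g. Origin at the centre of its underside, z up along its axis; no yaw that matters. Its lid is lid_95.
- lid_95: second smallest of four steel lids, lying knob up, 84 g. Origin: centre of underside, z up. Heights from it: plug diameter 75 mm, 0 to 10 mm (about 6 mm play inside the rim of container_95); flange diameter 105 mm, 10 to 13 mm, its underside rests on the rim; dome to 15.5 mm; round black knob to 41 mm, 24 mm across at 21 to 38 mm, neck 18 mm. Seated, its origin is 35 mm above the container's.
- container_115: the second largest of four open, empty, round stainless steel lunch containers: straight sided, outer diameter 115 mm, 50 mm high to the rim, wall and floor 3 mm, standing loose on the bench, 188 g. Origin at the centre of its underside, z up along its axis; no yaw that matters. Its lid is lid_115.
- lid_115: second largest of four steel lids, lying knob up, 108 g. Origin: centre of underside, z up. Heights from it: plug diameter 95 mm, 0 to 10 mm (about 6 mm play inside the rim of container_115); flange diameter 125 mm, 10 to 13 mm, its underside rests on the rim; dome to 15.5 mm; round black knob to 41 mm, 24 mm across at 21 to 38 mm, neck 18 mm. Seated, its origin is 40 mm above the container's.
- container_135: the largest of four open, empty, round stainless steel lunch containers: straight sided, outer diameter 135 mm, 55 mm high to the rim, wall and floor 3 mm, standing loose on the bench, 232 g. Origin at the centre of its underside, z up along its axis; no yaw that matters. Its lid is lid_135.
- lid_135: largest of four steel lids, lying knob up, 132 g. Origin: centre of underside, z up. Heights from it: plug diameter 115 mm, 0 to 10 mm (about 6 mm play inside the rim of container_135); flange diameter 145 mm, 10 to 13 mm, its underside rests on the rim; dome to 15.5 mm; round black knob to 41 mm, 24 mm across at 21 to 38 mm, neck 18 mm. Seated, its origin is 45 mm above the container's.
- sauce_bottle: bystander: an empty green plastic sauce bottle with a white pointed cap, standing loose on the bench among the other things; body diameter 56 mm, 176 mm high with the cap, 70 g. Origin at the centre of its underside, z up.
- chopstick_holder: bystander: a round bamboo cup, diameter 74 mm, 125 mm high, with six chopsticks standing in it that spread to 80 mm across and reach 236 mm; loose, 450 g, at the far left corner of the work. Origin at the centre of its underside, z up.
Mind the look-alikes: they are no part of the job. Leave any purple look-alike of the lid_95 alone. What is shaped like the lid_75 but yellow is not meant.

How it is judged:
At the end, for the whole second after the job is handed in: Each lid sits on the container of its own size: axes within 10 mm, at seated height (4 mm below to 3 mm above), tilted less than 0.04 rad; every container stands upright on the bench; bottle and chopstick holder upright; all released and at rest (horizontal distance between lid_75 and container_75 below 0.01 m and z of lid_75 in the frame of container_75 between 0.026 and 0.033 m and angle between each of lid_75, container_75, lid_95, container_95, lid_115, container_115, lid_135, container_135's own z axis and vertical below 0.04 rad and height (world z) of each of container_75, container_95, container_115, container_135 below 0.004 m and linear speed of each of lid_75, container_75, lid_95, container_95, lid_115, container_115, lid_135, container_135 below 0.01 m/s and angular speed of each of lid_75, lid_95, lid_115, lid_135 below 0.1 rad/s and horizontal distance between lid_95 and container_95 below 0.01 m and z of lid_95 in the frame of container_95 between 0.031 and 0.038 m and horizontal distance between lid_115 and container_115 below 0.01 m and z of lid_115 in the frame of container_115 between 0.036 and 0.043 m and horizontal distance between lid_135 and container_135 below 0.01 m and z of lid_135 in the frame of container_135 between 0.041 and 0.048 m and angle between each of sauce_bottle, chopstick_holder's own z axis and vertical below 0.05 rad); the robot touches nothing.
It fails at once if a lid is dropped (falls free of the fingers faster than 0.6 m/s, about 18 mm) ((contact force between the fingers and lid_75 below 0.05 N and linear speed of lid_75 above 0.6 m/s) or (contact force between the fingers and lid_95 below 0.05 N and linear speed of lid_95 above 0.6 m/s) or (contact force between the fingers and lid_115 below 0.05 N and linear speed of lid_115 above 0.6 m/s) or (contact force between the fingers and lid_135 below 0.05 N and linear speed of lid_135 above 0.6 m/s)).
It fails at once if a container is shoved more than 40 mm from its place (distance of any of container_75, container_95, container_115, container_135 from where it was at the start of the episode above 0.04 m).
It fails at once if the sauce bottle is disturbed (moved more than 20 mm) (distance of sauce_bottle from where it was at the start of the episode above 0.02 m).
It fails at once if the chopstick holder is disturbed (moved more than 20 mm) (distance of chopstick_holder from where it was at the start of the episode above 0.02 m).
It also fails if it takes over 128 s, if anything falls off the work surface, if the arm or the gripper's body presses on something with over 40 N, if the wrist force passes 120 N, or if a joint passes its speed limit or range.

### The arm

A 6-joint arm with a two-finger parallel gripper is mounted at the origin on the work surface. World frame = base frame: x ahead of the robot, y to its left, z up, the work surface at z = 0. Lengths are in m, angles in rad, forces in N, time in s.
With the tool pointing down it reaches from about 0.25 to 0.8 m from the base axis. Payload 8.5 kg.
Tool frame: the origin (TCP) lies at the centre of the arm's flange, where the gripper is bolted on; the fingertips stand 173 mm ahead of it and the grasp point (between the pads) lies 155 mm ahead of it (env.pinch_z is the z of the grasp point in the tool frame, in m); z points along the fingers, y is the line along which they close (so a half turn about z gives the same grasp; the last joint's range is limited). The gripper opens to 85 mm and grips with 20 to 120 N. Pads are 22 mm wide; open, the fingers measure 114 mm over their backs; the gripper's body (76 mm by 85 mm) begins 54 mm behind the grasp point. The pads swing forward as they close: fully open they stand 13 mm farther back than shut.
Start: joints at [-1.338, 0.238, -0.013, 1.319, 0, 1.571], TCP at [0.121, -0.511, 0.405] pointing down, gripper open.
Joint ranges: [-2.66, 2.66], [-1.03, 1.9], [-1.14, 1.46], [-1.82, 2.27], [-1.45, 1.34], [-3.14, 3.14]. Speed limits (rad/s): [2.22, 2.22, 2.79, 3.14, 3.14, 3.14].

### API

Orientations are given as a unit quaternion [w, x, y, z].
In Python, from plant import env, capture gives the robot as it stands. The module is installed in compiled form; this text tells all that it offers.
- The arm moves only by the shell command python3 -m jog 'ROWS' [FORCE]. ROWS is JSON, a list of rows, each a list of 3 entries, a list of its own where there are three numbers: the shift along the world's x, y, z in m, then the turn, a rotation vector about the world's x, y, z in rad, then the finger opening in m, from 0 to 0.0854. A call has exactly 10 rows; each row is the pose to reach, as a shift and turn from the pose commanded when the call began; what a row does not reach only later rows make up. A row lasts 1/12 s, in which the tool goes at most 41.7 mm and 7.16 degrees, less where a joint would pass 70% of its speed; a pose out of reach is approached as far as the arm can. A call with a gripper value outside its range is refused whole. The fingers move at their own pace and stop on an object; FORCE is the grip in N (left out, the last holds). Time passes only in rows, so rows that repeat a pose let the fingers close, or fill a call up. It gives the time, the measured TCP pose, the force, the opening and the grip force at its end, in the units of the state.
- env.get_state(): the state, without advancing time (a new reading comes with each control period).
- capture(name): name is "scene" or "top" or "wrist"; returns a dict with "frame" (400x640x3 uint8, blue, green, red), "fx", "fy", "cx", "cy" (pixels), "rvec" (rotation vector, rad) and "tvec" (3), from world to camera coordinates, as OpenCV has them. Camera axes: x right, y down, z forward; pixel columns grow to the right and rows downward; lengths in m; the calibration is good to about 2 mm. A picture is of the moment at which its call begins. There is no depth.
- env.close_job(): hands the job in; it is judged then, once.
The state is a dict: "time_s": time; "q": joint angles; "qd": joint speeds; "joint_torque": joint torques, N m; "position": TCP position; "tool_rot": TCP orientation; "wrist_force": force on the tool from outside, world axes, zero at the start; "ft_torque": the same for the moment, N m; "finger_gap": finger opening in m; "grasp_force": force on a finger pad.
Only numpy, scipy, OpenCV 4.12 (cv2) and the standard library are available. Lean on these libraries where they do the work, as an engineer would, in place of code of your own. Each camera call takes 0.05 s, during which the arm holds its last target. There are 200 camera calls.

## Working session

There is one attempt and no reset: what is moved stays moved. The work goes in short steps, Python scripts to look and compute and a shell command to move; the robot and the scene stay as the last step left them, time stands still between calls to the robot, and variables do not carry over. Pictures are saved under pics/ and viewed, at most 14 in all, crops included, and the job is handed in when it is done.

```bash
mkdir -p pics
cat > h.py <<'E'
import numpy as np, cv2
from plant import env, capture
def cam(c):
    R,_=cv2.Rodrigues(np.array(c["rvec"],float)); t=np.array(c["tvec"],float).ravel()
    return R,t
def ray(c,u,v):
    R,t=cam(c); d=R.T@np.array([(u-c["cx"])/c["fx"],(v-c["cy"])/c["fy"],1.]); return -R.T@t,d
def onz(c,u,v,z):
    o,d=ray(c,u,v); return o+d*(z-o[2])/d[2]
def proj(c,p):
    R,t=cam(c); q=R@np.array(p,float)+t; return c["fx"]*q[0]/q[2]+c["cx"],c["fy"]*q[1]/q[2]+c["cy"]
def tri(a,b):
    A=np.zeros((3,3));B=np.zeros(3)
    rs=[]
    for c,(u,v) in (a,b):
        o,d=ray(c,u,v); d=d/np.linalg.norm(d); P=np.eye(3)-np.outer(d,d); A+=P;B+=P@o
    return np.linalg.solve(A,B)
E
python3 - <<'E'
from h import *
for n in("top","scene"):
    c=capture(n); cv2.imwrite(f"pics/{n}0.png",c["frame"]); np.save(n+"0.npy",c,allow_pickle=True)
    R,t=cam(c); print(n,-R.T@t,c["fx"],R[2])
print(env.get_state())
E
```

```text
top [0.38273818 0.00967519 1.38199342] 493.2694500254655 [ 0.07708298  0.01176045 -0.99695532]
scene [ 1.21248148 -0.37739616  1.0294555 ] 368.0222834293843 [-0.57105776  0.29663485 -0.76544157]
{'time_s': 0.1, 'q': array([-1.33800600e+00,  2.38721173e-01, -1.41710829e-02,  1.31920719e+00,
       -9.33202890e-06,  1.57079840e+00]), 'qd': array([-0.00077955,  0.00064485,  0.00282863, -0.00031927,  0.00029996,
       -0.00045132]), 'joint_torque': array([-8.71880275e-04, -5.39719570e+01,  3.46999919e+01,  1.33885135e-02,
        2.16460961e-06,  2.69277336e-06]), 'position': array([ 0.1210778 , -0.51069129,  0.40414113]), 'tool_rot': array([-6.46609326e-04,  9.93233636e-01,  1.16131474e-01, -8.03024102e-05]), 'wrist_force': array([-0.40960092,  0.06576421,  0.58775708]), 'ft_torque': array([-0.00470562,  0.00119034, -0.01294495]), 'grasp_force': 0.0, 'finger_gap': 0.08536635312837543}
```

View pics/top0.png

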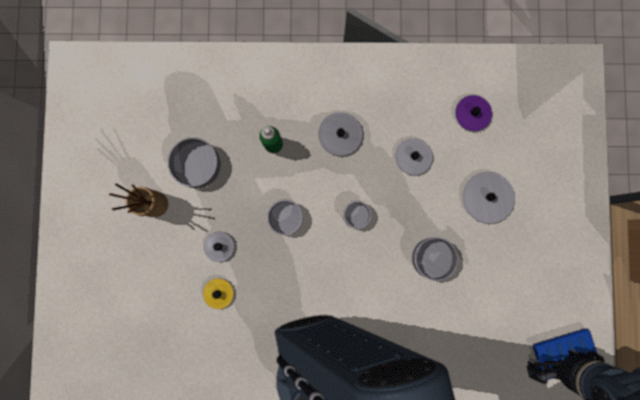

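View pics/scene0.png

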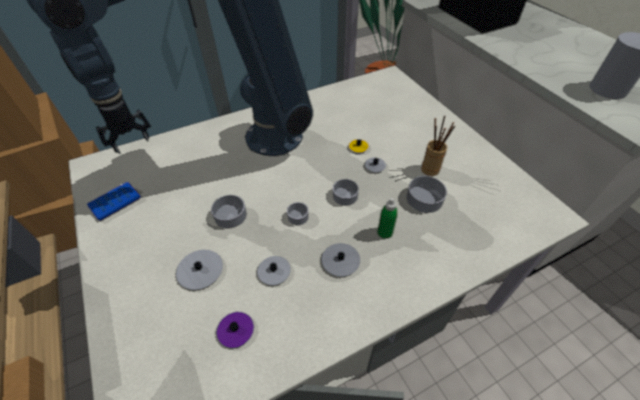

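The lid-shaped things in the top view are steel at (341,133), (414,156), (489,197) and (219,246), yellow at (219,293) and purple at (474,112). The steel ones are meant, and the yellow and purple ones are look-alikes. The open containers are at (194,163), (286,217), (360,215) and (436,259). I'll segment by colour, measure the sizes and confirm in an enlarged crop.

```bash
cat > m.py <<'E'
from h import *
T=np.load("top0.npy",allow_pickle=True).item();S=np.load("scene0.npy",allow_pickle=True).item()
def steel(f):
    f=cv2.GaussianBlur(f,(3,3),0).astype(int); b,g,r=f[...,0],f[...,1],f[...,2]
    return ((b-r>-4)&(abs(g-b)<30)).astype(np.uint8)*255
def dark(f): return (f.max(2)<45).astype(np.uint8)*255
E
python3 - <<'E'
from m import *
out=[]
for c,n in((T,"T"),(S,"S")):
    m=steel(c["frame"]); m=cv2.morphologyEx(m,cv2.MORPH_OPEN,np.ones((3,3)))
    k,l,st,ce=cv2.connectedComponentsWithStats(m)
    for i in range(1,k):
        if 150<st[i,4]<6000:
            pts=np.argwhere(l==i)[:,::-1]; h=cv2.convexHull(pts.astype(np.int32))
            W=np.array([onz(c,u,v,.012)[:2] for u,v in h[:,0]],np.float32)
            (x,y),r=cv2.minEnclosingCircle(W); print(n,st[i],(x,y),2*r)
    d=dark(c["frame"]);k,l,st,ce=cv2.connectedComponentsWithStats(d)
    print(n,"dark",[(ce[i].round(1).tolist(),int(st[i,4])) for i in range(1,k) if 20<st[i,4]<400])
f=T["frame"][60:320,100:540]
a=cv2.resize(f,None,fx=1.8,fy=1.8,interpolation=cv2.INTER_CUBIC)
cv2.imwrite("pics/crop.png",a)
m=steel(T["frame"]); cv2.imwrite("pics/mask.png",np.hstack([m,steel(S["frame"])])[:, ::1])
E
```

```text
T [345  13  51  28 841] (0.9796422719955444, -0.12985414266586304) 0.1569010615348816
T [ 319  113   44   43 1480] (0.6751553416252136, -0.0473213754594326) 0.12347909063100815
T [265 129  18  24 207] (0.6542561650276184, 0.13792921602725983) 0.0667959675192833
T [ 168  138   53   50 2020] (0.5900869369506836, 0.3633675277233124) 0.15002316236495972
T [ 396  139   37   36 1050] (0.6126635074615479, -0.2523503601551056) 0.10367155075073242
T [ 463  172   51   51 2052] (0.499798059463501, -0.45850375294685364) 0.1430640071630478
T [610 192  30  11 207] (0.505591869354248, -0.8344208002090454) 0.0848815068602562
T [268 200  35  35 950] (0.43927329778671265, 0.10540445894002914) 0.09791948646306992
T [344 201  28  27 586] (0.44896402955055237, -0.09519243240356445) 0.07768368721008301
T [204 232  31  30 718] (0.35679754614830017, 0.28690165281295776) 0.08478807657957077
T [ 413  238   45   43 1526] (0.3301468789577484, -0.31036657094955444) 0.1253524273633957
T [ 527  350  113   50 3368] (0.008583104237914085, -0.7053611278533936) 0.3094988465309143
T dark [([475.5, 111.2], 59), ([340.6,
[... 1233 characters left out ...]
S [ 176  249   47   42 1517] (0.5044085383415222, -0.45674577355384827) 0.14869561791419983
S [257 256  34  30 817] (0.6167489886283875, -0.2509239614009857) 0.10933807492256165
S [ 365  297   98   75 2087] (0.9839586019515991, 0.029487542808055878) 0.36870530247688293
S [ 276  384  128   16 1438] (1.0270159244537354, -0.24020113050937653) 0.32003238797187805
S dark [([192.2, 13.1], 75), ([374.1, 13.8], 119), ([397.6, 12.1], 122), ([364.3, 13.9], 42), ([436.9, 145.7], 47), ([564.2, 254.8], 192), ([340.3, 256.0], 37), ([197.4, 266.1], 37), ([272.7, 267.2], 35), ([449.6, 306.6], 38), ([413.7, 327.1], 113), ([233.3, 326.7], 54), ([383.0, 343.9], 29), ([373.0, 353.1], 34), ([301.2, 395.7], 133)]
```

View pics/crop.png

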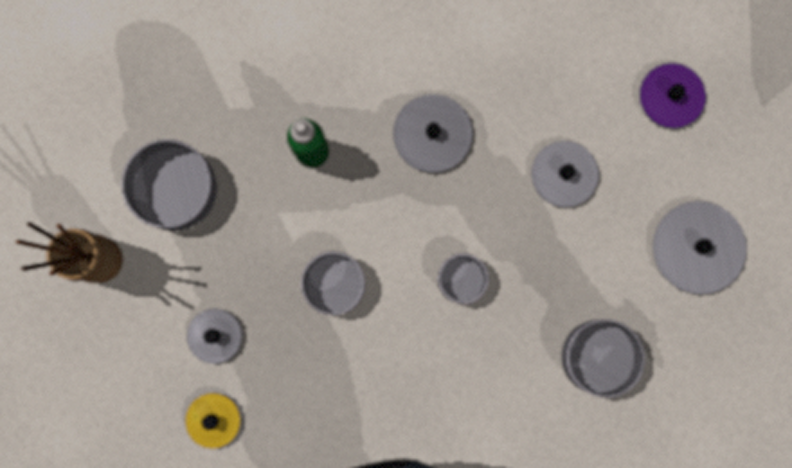

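The crop confirms the choice: the four grey lids measure 124, 104, 143 and 85 mm across, so they are 115, 95, 135 and 75. Yellow and purple are excluded. Next I'll get precise positions from both views.

Run:
```python
from m import *
from scipy.optimize import least_squares
L={"75":((.357,.287),.0425),"95":((.613,-.252),.0525),"115":((.675,-.047),.0625),"135":((.5,-.458),.0725)}
C={"75":((.445,-.092),.0375,.04),"95":((.435,.108),.0475,.045),"115":((.325,-.305),.0575,.05),"135":((.585,.366),.0675,.055)}
def comp(c,m,p):
    u,v=proj(c,p);k,l,st,ce=cv2.connectedComponentsWithStats(m); 
    d=np.linalg.norm(ce-[u,v],axis=1); d[0]=1e9; d[st[:,4]<10]=1e9; i=d.argmin()
    return (l==i).astype(np.uint8),ce[i],d[i]
def fit(c,blob,z,r,far):
    cs,_=cv2.findContours(blob,cv2.RETR_EXTERNAL,cv2.CHAIN_APPROX_NONE);h=cv2.convexHull(max(cs,key=len))[:,0]
    P=np.array([onz(c,u,v,z)[:2] for u,v in h]);x=(P.max(0)+P.min(0))/2
    o=ray(c,0,0)[0][:2]; w=x-o; w/=np.linalg.norm(w)
    Q=P[(P-x)@w>0.15*r] if far else P
    s=least_squares(lambda a:np.hypot(*(Q-a[:2]).T)-a[2],[*x,r],loss="soft_l1",f_scale=.002)
    return s.x.round(4)
for n,(p,r) in L.items():
    kt=comp(T,dark(T["frame"]),(*p,.03));ks=comp(S,(S["frame"].max(2)<70).astype(np.uint8)*255,(*p,.03))
    print("lid",n,"knob tri",tri((T,kt[1]),(S,ks[1])).round(4),kt[2].round(1),ks[2].round(1), end=" ")
    for c in(T,S):
        b=comp(c,steel(c["frame"]),(*p,.012))[0]; print(fit(c,b,.012,r,False),end=" ")
    print()
for n,(p,r,H) in C.items():
    for c in(T,S):
        b=comp(c,steel(c["frame"]),(*p,H))[0]; print("cont",n,[fit(c,b,z,r,True).tolist() for z in(H-.01,H,H+.01)])
b=cv2.inRange(cv2.cvtColor(T["frame"],cv2.COLOR_BGR2HSV),(50,100,20),(80,255,255)); print("bottle px",np.argwhere(b).mean(0)[::-1],onz(T,273,140,.09), "holder",onz(T,152,203,.06),onz(S,433,172,0))
```

```text
lid 75 knob tri [0.356  0.2879 0.023 ] 0.6 1.1 [0.3564 0.2868 0.0415] [0.36   0.2867 0.0445] 
lid 95 knob tri [ 0.6137 -0.2525  0.0251] 0.3 1.1 [ 0.6128 -0.2525  0.0511] [ 0.6162 -0.2511  0.0538] 
lid 115 knob tri [ 0.6759 -0.0473  0.0248] 0.1 1.1 [ 0.675  -0.0471  0.0611] [ 0.6788 -0.0459  0.0641] 
lid 135 knob tri [ 0.5003 -0.4597  0.0253] 0.5 1.1 [ 0.5    -0.4588  0.0707] [ 0.5039 -0.4574  0.0735] 
cont 75 [[0.4471, -0.0943, 0.0373], [0.4466, -0.0935, 0.037], [0.4462, -0.0927, 0.0367]]
cont 75 [[0.4441, -0.0889, 0.0385], [0.4517, -0.0918, 0.0381], [0.4594, -0.0946, 0.0377]]
cont 95 [[0.4391, 0.105, 0.0465], [0.4387, 0.1043, 0.0461], [0.4383, 0.1036, 0.0458]]
cont 95 [[0.4336, 0.11, 0.0484], [0.4415, 0.1051, 0.0479], [0.4493, 0.1002, 0.0474]]
cont 115 [[0.3292, -0.3085, 0.0564], [0.3296, -0.3061, 0.0559], [0.33, -0.3038, 0.0555]]
cont 115 [[0.3266, -0.3024, 0.0596], [0.3355, -0.3031, 0.059], [0.3445, -0.3039, 0.0584]]
cont 135 [[0.5881, 0.3611, 0.0658], [0.5866, 0.3584, 0.0653], [0.5851, 0.3558, 0.0648]]
cont 135 [[0.5813, 0.3649, 0.0703], [0.5877, 0.3573, 0.0696], [0.5942, 0.3498, 0.0689]]
bottle px [272.65182186 142.70040486] [0.64032502 0.13458755 0.09      ] holder [0.4716283  0.46118692 0.06      ] [0.4923808  0.47617922 0.        ]
```

```bash
python3 -m jog '[[[0.038,0.005,0],[0,0,0.1],0.06],[[0.076,0.01,0],[0,0,0.2],0.06],[[0.114,0.015,0],[0,0,0.3],0.06],[[0.152,0.02,-0.01],[0,0,0.4],0.06],[[0.19,0.026,-0.02],[0,0,0.5],0.06],[[0.228,0.031,-0.03],[0,0,0.6],0.06],[[0.266,0.036,-0.05],[0,0,0.7],0.06],[[0.304,0.041,-0.07],[0,0,0.8],0.06],[[0.342,0.047,-0.09],[0,0,0.9],0.06],[[0.38,0.052,-0.105],[0,0,1.0],0.06]]' 40
python3 -m jog '[[[0,0,0],[0,0,0],0.06],[[0,0,0],[0,0,0],0.06],[[0,0,0],[0,0,0],0.06],[[0,0,0],[0,0,0],0.06],[[0,0,0],[0,0,0],0.06],[[0,0,0],[0,0,0],0.06],[[0,0,0],[0,0,0],0.06],[[0,0,0],[0,0,0],0.06],[[0,0,0],[0,0,0],0.06],[[0,0,0],[0,0,0],0.06]]'
cat > w.py <<'E'
from m import *
import sys
def look(name=None):
    c=capture("wrist"); 
    if name: cv2.imwrite(f"pics/{name}.png",c["frame"])
    return c
E
python3 - <<'E'
from w import *
c=look("w1"); R,t=cam(c); print(-R.T@t,R[2]); print(env.get_state()["q"]); print(proj(c,(.501,-.459,.038)),proj(c,(.501,-.459,.012)))
E
```

```text
time_s: 0.93
position: [0.4986, -0.4585, 0.2994]
tool_rot: [-0.001, 0.815, 0.58, -0.0]
wrist_force: [0.2, -1.9, 0.4]
finger_gap: 0.0599
grasp_force: 0.0
time_s: 1.77
position: [0.497, -0.4594, 0.3015]
tool_rot: [0.0, 0.816, 0.578, -0.0]
wrist_force: [-0.4, 0.4, -0.4]
finger_gap: 0.0599
grasp_force: 0.0
[ 0.52065863 -0.395083    0.27066484] [-0.08920481 -0.25500496 -0.96281617]
[-7.46013021e-01  5.43125001e-01  1.95309590e-01  1.22295529e+00
 -4.24074944e-05  1.16295580e+00]
(np.float64(326.01794510868325), np.float64(196.6267154581882)) (np.float64(325.6873245899548), np.float64(188.09438308105155))
```

View pics/w1.png

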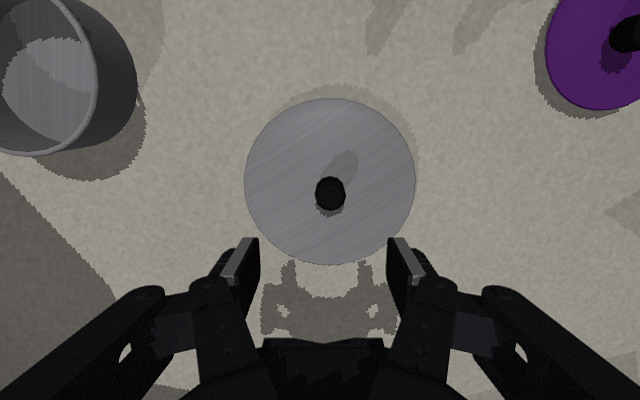

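The wrist view shows the steel lid (330,181) with its knob top at (330,191), midway between the pads. container_115 is at upper left and the purple decoy at upper right.

```bash
cat >> w.py <<'E'
from scipy.optimize import least_squares
def circ(c,p,z,r,far=False,thr=None):
    """flange/rim circle from edge-ring of steel blob near p"""
    m=steel(c["frame"]); m=cv2.morphologyEx(m,cv2.MORPH_OPEN,np.ones((5,5)))
    u,v=proj(c,(*p,z)); k,l,st,ce=cv2.connectedComponentsWithStats(m)
    d=np.linalg.norm(ce-[u,v],axis=1); d[0]=1e9; d[st[:,4]<800]=1e9; i=d.argmin()
    cs,_=cv2.findContours((l==i).astype(np.uint8),0,1); h=cv2.convexHull(max(cs,key=len))[:,0]
    h=h[(h[:,0]>2)&(h[:,0]<637)&(h[:,1]>2)&(h[:,1]<235)]
    P=np.array([onz(c,a,b,z)[:2] for a,b in h]); P=P[abs(np.hypot(*(P-p).T)-r)<.015]
    s=least_squares(lambda a:np.hypot(*(P-a[:2]).T)-a[2],[*p,r],loss="soft_l1",f_scale=.001)
    return s.x.round(4),len(P)
def knob(c,p,z=.038):
    m=(c["frame"].max(2)<40).astype(np.uint8); u,v=proj(c,(*p,z)); k,l,st,ce=cv2.connectedComponentsWithStats(m)
    d=np.linalg.norm(ce-[u,v],axis=1); d[0]=1e9; d[st[:,4]<80]=1e9; i=d.argmin(); return ce[i],st[i].tolist()
E
python3 - <<'E'
from w import *
c=look(); p=(.501,-.459)
print(circ(c,p,.012,.0725)); k,s=knob(c,p); print(k,s,onz(c,*k,.033),tri((c,k),(T,(490.7,196.9))))
print(env.get_state()["position"],env.get_state()["time_s"])
E
```

```text
(array([ 0.5043, -0.4587,  0.0715]), 15)
[329.86308068 193.49877751] [315, 177, 31, 34, 818] [ 0.50428272 -0.45889119  0.033     ] [ 0.50194114 -0.4673202   0.00446564]
[ 0.49711284 -0.45937321  0.301334  ] 1.8667
```

```bash
python3 -m jog '[[[0.003,0,-0.015],[0,0,0],0.06],[[0.006,0.0,-0.03],[0,0,0],0.06],[[0.006,0,-0.045],[0,0,0],0.06],[[0.006,0,-0.06],[0,0,0],0.06],[[0.006,0,-0.075],[0,0,0],0.06],[[0.006,0,-0.09],[0,0,0],0.06],[[0.006,0,-0.1],[0,0,0],0.06],[[0.006,0,-0.108],[0,0,0],0.06],[[0.006,0,-0.108],[0,0,0],0.06],[[0.006,0,-0.108],[0,0,0],0.06]]'
python3 -m jog '[[[0,0,0],[0,0,0],0.04],[[0,0,0],[0,0,0],0.03],[[0,0,0],[0,0,0],0.02],[[0,0,0],[0,0,0],0.015],[[0,0,0],[0,0,0],0.015],[[0,0,0],[0,0,0],0.015],[[0,0,0],[0,0,0],0.015],[[0,0,0],[0,0,0],0.015],[[0,0,0],[0,0,0],0.015],[[0,0,0],[0,0,0],0.015]]' 40
```

```text
time_s: 2.7
position: [0.5032, -0.4594, 0.1933]
tool_rot: [-0.0, 0.816, 0.578, -0.0]
wrist_force: [-0.5, 1.0, 0.5]
finger_gap: 0.0598
grasp_force: 0.0
time_s: 3.53
position: [0.5034, -0.4596, 0.1943]
tool_rot: [0.001, 0.816, 0.578, 0.0]
wrist_force: [0.1, 1.1, 6.7]
finger_gap: 0.0227
grasp_force: 39.4
```

```bash
python3 -m jog '[[[0,0,0.01],[0,0,0],0.015],[[0,0,0.03],[0,0,0],0.015],[[0,0,0.055],[0,0,0],0.015],[[0,0,0.08],[0,0,0],0.015],[[0,0,0.105],[0,0,0],0.015],[[0,0.01,0.12],[0,0,0],0.015],[[-0.003,0.03,0.12],[0,0,0],0.015],[[-0.006,0.06,0.12],[0,0,0],0.015],[[-0.01,0.095,0.12],[0,0,0],0.015],[[-0.014,0.13,0.12],[0,0,0],0.015]]' 60
python3 -m jog '[[[-0.004,0.035,0],[0,0,0],0.015],[[-0.008,0.07,0],[0,0,0],0.015],[[-0.012,0.105,0],[0,0,0],0.015],[[-0.016,0.14,0],[0,0,0],0.015],[[-0.02,0.175,0],[0,0,0],0.015],[[-0.024,0.21,0],[0,0,0],0.015],[[-0.028,0.245,0],[0,0,0],0.015],[[-0.032,0.28,0],[0,0,0],0.015],[[-0.036,0.315,0],[0,0,0],0.015],[[-0.04,0.35,0],[0,0,0],0.015]]'
```

```text
time_s: 4.37
position: [0.4884, -0.3276, 0.313]
tool_rot: [-0.0, 0.816, 0.578, -0.0]
wrist_force: [0.1, 0.6, -1.2]
finger_gap: 0.0218
grasp_force: 58.9
time_s: 5.2
position: [0.4479, 0.0225, 0.3134]
tool_rot: [-0.0, 0.816, 0.578, -0.0]
wrist_force: [0.8, 0.7, -1.2]
finger_gap: 0.0222
grasp_force: 58.9
```

```bash
python3 -m jog '[[[0.006,0.03,0],[0,0,0],0.015],[[0.015,0.06,0],[0,0,0],0.015],[[0.028,0.09,0],[0,0,0],0.015],[[0.042,0.12,0],[0,0,0],0.015],[[0.056,0.15,0],[0,0,0],0.015],[[0.07,0.18,0],[0,0,0],0.015],[[0.084,0.205,0],[0,0,0],0.015],[[0.092,0.225,0],[0,0,0],0.015],[[0.092,0.225,0],[0,0,0],0.015],[[0.092,0.225,0],[0,0,0],0.015]]'
python3 - <<'E'
from w import *
c=look("w2"); np.save("w2.npy",c,allow_pickle=True); p=(.587,.358); print(proj(c,(*p,.055)),circ(c,p,.055,.0675))
print(env.get_state()["position"])
E
```

```text
time_s: 6.03
position: [0.5405, 0.2467, 0.3127]
tool_rot: [-0.0, 0.815, 0.579, -0.001]
wrist_force: [-0.9, -0.4, -1.5]
finger_gap: 0.0218
grasp_force: 59.0Traceback (most recent call last):
  File "<stdin>", line 2, in <module>
  File "w.py", line 15, in circ
    P=np.array([onz(c,a,b,z)[:2] for a,b in h]); P=P[abs(np.hypot(*(P-p).T)-r)<.015]
                                                                    ~^~
ValueError: operands could not be broadcast together with shapes (0,) (2,)
```

View pics/w2.png

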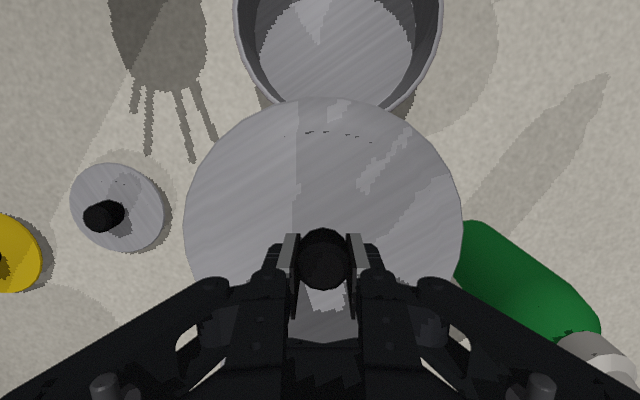

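The container_135 rim spans columns 233 to 443 near row 15, and the held lid is centred at (322,205). The bottle is lower right and lid_75 at left. I'll fit the rim from the row-scan edges.

```bash
cat >> w.py <<'E'
def rim(c,p,z,r,rows,cols):
    m=steel(c["frame"]); m=cv2.morphologyEx(m,cv2.MORPH_OPEN,np.ones((5,5)));E=[]
    for v in range(*rows,3):
        x=np.flatnonzero(m[v,cols[0]:cols[1]])+cols[0]
        if len(x)>10: E+=[(x[0]-.5,v),(x[-1]+.5,v)]
    P=np.array([onz(c,u,v,z)[:2] for u,v in E])
    g=lambda r0:(lambda a:np.hypot(*(P-a[:2]).T)-r0)
    s=least_squares(g(r),p,loss="soft_l1",f_scale=.001)
    s3=least_squares(lambda a:np.hypot(*(P-a[:2]).T)-a[2],[*p,r],loss="soft_l1",f_scale=.001)
    return s.x.round(4),s3.x.round(4),np.abs(s.fun).max().round(4),E[::8]
E
python3 - <<'E'
from w import *
c=np.load("w2.npy",allow_pickle=True).item(); p=(.587,.358); print(proj(c,(*p,.055)))
print(rim(c,p,.055,.0675,(3,75),(190,500)))
k=knob(c,(.54,.247),.165); print(k)
u,v=proj(c,(.5405,.2467,.313-.155)); print(u,v)
E
```

```text
(np.float64(332.58725326996796), np.float64(21.482932077047053))
(array([0.5906, 0.3586]), array([0.5904, 0.3581, 0.0673]), np.float64(0.0006), [(np.float64(232.5), 3), (np.float64(232.5), 15), (np.float64(233.5), 27), (np.float64(235.5), 39), (np.float64(238.5), 51), (np.float64(243.5), 63)])
(array([275.11340206, 248.35051546]), [268, 244, 14, 9, 97])
320.6769089520539 269.3733099132463
```

```bash
python3 -m jog '[[[0.01,0.022,0],[0,0,0],0.015],[[0.02,0.045,0],[0,0,0],0.015],[[0.03,0.068,0],[0,0,0],0.015],[[0.04,0.09,0],[0,0,0],0.015],[[0.05,0.112,0],[0,0,0],0.015],[[0.05,0.112,-0.015],[0,0,0],0.015],[[0.05,0.112,-0.03],[0,0,0],0.015],[[0.05,0.112,-0.045],[0,0,0],0.015],[[0.05,0.112,-0.053],[0,0,0],0.015],[[0.05,0.112,-0.058],[0,0,0],0.015]]'
python3 - <<'E'
from w import *
s=env.get_state();print(s["position"],s["wrist_force"],s["q"][5])
c=capture("top");cv2.imwrite("pics/top1.png",c["frame"])
E
```

```text
time_s: 6.92
position: [0.5906, 0.3564, 0.2543]
tool_rot: [-0.0, 0.816, 0.578, -0.001]
wrist_force: [0.3, -0.6, -0.2]
finger_gap: 0.022
grasp_force: 59.0
[0.59059417 0.35641024 0.25431459] [ 0.28376488 -0.61549169 -0.22223612] 2.4527565230369155
```

```bash
python3 -m jog '[[[0,0.002,-0.002],[0,0,0],0.015],[[0,0.002,-0.004],[0,0,0],0.015],[[0,0.002,-0.006],[0,0,0],0.015],[[0,0.002,-0.008],[0,0,0],0.015],[[0,0.002,-0.01],[0,0,0],0.015],[[0,0.002,-0.012],[0,0,0],0.015],[[0,0.002,-0.013],[0,0,0],0.015],[[0,0.002,-0.014],[0,0,0],0.015],[[0,0.002,-0.015],[0,0,0],0.015],[[0,0.002,-0.015],[0,0,0],0.015]]'
```

```text
time_s: 7.8
position: [0.5911, 0.3596, 0.2401]
tool_rot: [-0.0, 0.816, 0.578, -0.0]
wrist_force: [0.4, -0.1, -1.5]
finger_gap: 0.0218
grasp_force: 59.0
```

```bash
python3 -m jog '[[[0,-0.001,-0.0005],[0,0,0],0.015],[[0,-0.001,-0.001],[0,0,0],0.015],[[0,-0.001,-0.0015],[0,0,0],0.015],[[0,-0.001,-0.002],[0,0,0],0.015],[[0,-0.001,-0.002],[0,0,0],0.015],[[0,-0.001,-0.002],[0,0,0],0.015],[[0,-0.001,-0.002],[0,0,0],0.015],[[0,-0.001,-0.002],[0,0,0],0.015],[[0,-0.001,-0.002],[0,0,0],0.015],[[0,-0.001,-0.002],[0,0,0],0.015]]'
```

```text
time_s: 8.63
position: [0.5911, 0.3585, 0.2394]
tool_rot: [0.0, 0.816, 0.578, 0.0]
wrist_force: [-2.5, -1.3, 6.7]
finger_gap: 0.022
grasp_force: 59.9
```

```bash
python3 -m jog '[[[0,0,0],[0,0,0],0.03],[[0,0,0],[0,0,0],0.045],[[0,0,0],[0,0,0],0.06],[[0,0,0],[0,0,0],0.06],[[0,0,0.01],[0,0,0],0.06],[[0,0,0.025],[0,0,0],0.06],[[0,0,0.04],[0,0,0],0.06],[[0,0,0.055],[0,0,0],0.06],[[-0.02,-0.006,0.06],[0,0,0],0.06],[[-0.055,-0.015,0.06],[0,0,0],0.06]]'
python3 - <<'E'
from w import *
c=np.load("w2.npy",allow_pickle=True).item(); print(circ(c,(.357,.287),.012,.0425), proj(c,(.357,.287,.012)))
E
python3 -m jog '[[[-0.03,-0.01,0],[0,0,0],0.06],[[-0.065,-0.022,0],[0,0,0],0.06],[[-0.1,-0.036,0],[0,0,0],0.06],[[-0.13,-0.048,0],[0,0,0],0.06],[[-0.155,-0.055,0],[0,0,0],0.06],[[-0.178,-0.059,0],[0,0,0],0.06],[[-0.178,-0.059,0],[0,0,0],0.06],[[-0.178,-0.059,0],[0,0,0],0.06],[[-0.178,-0.059,0],[0,0,0],0.06],[[-0.178,-0.059,0],[0,0,0],0.06]]'
python3 - <<'E'
from w import *
c=look("w3"); p=(.357,.287);print(circ(c,p,.012,.0425),proj(c,(*p,.012)));k,s=knob(c,p,.034);print(k,s,onz(c,*k,.034))
s=env.get_state();print(s["position"],s["q"][5])
E
```

```text
time_s: 9.47
position: [0.5383, 0.3442, 0.3001]
tool_rot: [0.0, 0.816, 0.578, 0.003]
wrist_force: [-1.2, 0.2, -0.3]
finger_gap: 0.0598
grasp_force: 0.0
(array([0.3609, 0.2874, 0.0421]), 28) (np.float64(113.64068058768339), np.float64(210.82135625196682))
time_s: 10.3
position: [0.3592, 0.2851, 0.2986]
tool_rot: [-0.0, 0.816, 0.578, 0.001]
wrist_force: [-0.2, 0.3, -0.0]
finger_gap: 0.0601
grasp_force: 0.0
(array([0.3606, 0.2876, 0.042 ]), 41) (np.float64(317.9488048491669), np.float64(190.13345428413362))
[321.76526946 194.47664671] [307, 177, 31, 35, 835] [0.36082442 0.28816936 0.034     ]
[0.35915925 0.2850365  0.29839584] 2.580074133276742
```

View pics/w3.png

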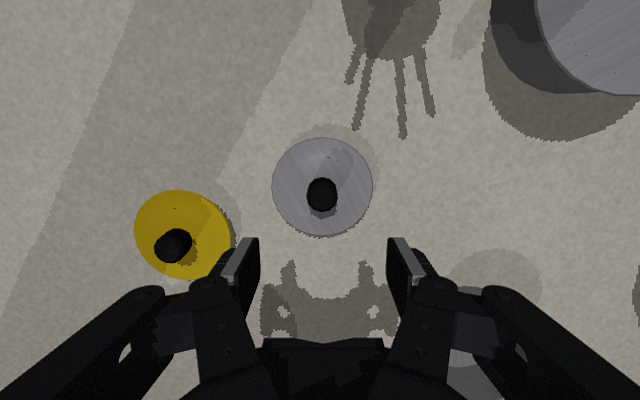

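Steel lid_75 is at (322,187), flange and knob agree on (0.361, 0.288). The yellow decoy is at (183,235), clear of the fingers.

```bash
python3 -m jog '[[[0.001,0.002,-0.015],[0,0,0],0.05],[[0.0015,0.003,-0.03],[0,0,0],0.05],[[0.0015,0.003,-0.045],[0,0,0],0.05],[[0.0015,0.003,-0.06],[0,0,0],0.05],[[0.0015,0.003,-0.075],[0,0,0],0.05],[[0.0015,0.003,-0.09],[0,0,0],0.05],[[0.0015,0.003,-0.098],[0,0,0],0.05],[[0.0015,0.003,-0.104],[0,0,0],0.05],[[0.0015,0.003,-0.104],[0,0,0],0.05],[[0.0015,0.003,-0.104],[0,0,0],0.05]]'
python3 -m jog '[[[0,0,0],[0,0,0],0.04],[[0,0,0],[0,0,0],0.03],[[0,0,0],[0,0,0],0.02],[[0,0,0],[0,0,0],0.015],[[0,0,0],[0,0,0],0.015],[[0,0,0],[0,0,0],0.015],[[0,0,0],[0,0,0],0.015],[[0,0,0],[0,0,0],0.015],[[0,0,0],[0,0,0],0.015],[[0,0,0],[0,0,0],0.015]]' 50
```

```text
time_s: 11.18
position: [0.36, 0.2878, 0.1944]
tool_rot: [-0.0, 0.816, 0.578, -0.0]
wrist_force: [0.4, 0.2, -1.1]
finger_gap: 0.0499
grasp_force: 0.0
time_s: 12.02
position: [0.3599, 0.2878, 0.1952]
tool_rot: [-0.0, 0.816, 0.578, 0.001]
wrist_force: [0.2, -1.0, 5.5]
finger_gap: 0.0221
grasp_force: 48.8
```

```bash
python3 -m jog '[[[0,0,0.01],[0,0,0],0.015],[[0,0,0.03],[0,0,0],0.015],[[0,0,0.055],[0,0,0],0.015],[[0,0,0.08],[0,0,0],0.015],[[0,-0.01,0.105],[0,0,0],0.015],[[0.002,-0.03,0.12],[0,0,0],0.015],[[0.005,-0.06,0.12],[0,0,0],0.015],[[0.008,-0.095,0.12],[0,0,0],0.015],[[0.011,-0.13,0.12],[0,0,0],0.015],[[0.014,-0.165,0.12],[0,0,0],0.015]]' 60
python3 -m jog '[[[0.003,-0.035,0],[0,0,0],0.015],[[0.006,-0.07,0],[0,0,0],0.015],[[0.009,-0.105,0],[0,0,0],0.015],[[0.012,-0.14,0],[0,0,0],0.015],[[0.015,-0.175,0],[0,0,0],0.015],[[0.018,-0.21,0],[0,0,0],0.015],[[0.021,-0.245,0],[0,0,0],0.015],[[0.023,-0.28,0],[0,0,0],0.015],[[0.025,-0.31,0],[0,0,0],0.015],[[0.026,-0.328,0],[0,0,0],0.015]]'
python3 -m jog '[[[0,0,0],[0,0,0],0.015],[[0,0,0],[0,0,0],0.015],[[0,0,0],[0,0,0],0.015],[[0,0,0],[0,0,0],0.015],[[0,0,0],[0,0,0],0.015],[[0,0,0],[0,0,0],0.015],[[0,0,0],[0,0,0],0.015],[[0,0,0],[0,0,0],0.015],[[0,0,0],[0,0,0],0.015],[[0,0,0],[0,0,0],0.015]]'
python3 - <<'E'
from w import *
c=look("w4"); np.save("w4.npy",c,allow_pickle=True); p=(.45,-.093); print(proj(c,(*p,.04)))
print(rim(c,p,.04,.0375,(3,60),(250,420)))
print(env.get_state()["position"])
E
```

```text
time_s: 12.85
position: [0.3733, 0.1214, 0.3149]
tool_rot: [0.0, 0.816, 0.579, 0.001]
wrist_force: [0.6, -0.4, -0.5]
finger_gap: 0.0218
grasp_force: 58.8
time_s: 13.68
position: [0.3997, -0.2081, 0.3148]
tool_rot: [0.001, 0.817, 0.577, 0.0]
wrist_force: [-0.3, -0.2, -1.8]
finger_gap: 0.0215
grasp_force: 58.8
time_s: 14.52
position: [0.3997, -0.2052, 0.3143]
tool_rot: [-0.0, 0.816, 0.578, -0.0]
wrist_force: [-0.3, -0.3, -1.1]
finger_gap: 0.0218
grasp_force: 58.8
(np.float64(335.97067627595965), np.float64(24.623945441294467))
(array([ 0.4514, -0.0935]), array([ 0.4514, -0.0934,  0.0376]), np.float64(0.0006), [(np.float64(286.5), 3), (np.float64(284.5), 15), (np.float64(283.5), 27), (np.float64(285.5), 39), (np.float64(290.5), 51)])
[ 0.39967523 -0.20528159  0.31427588]
```

View pics/w4.png

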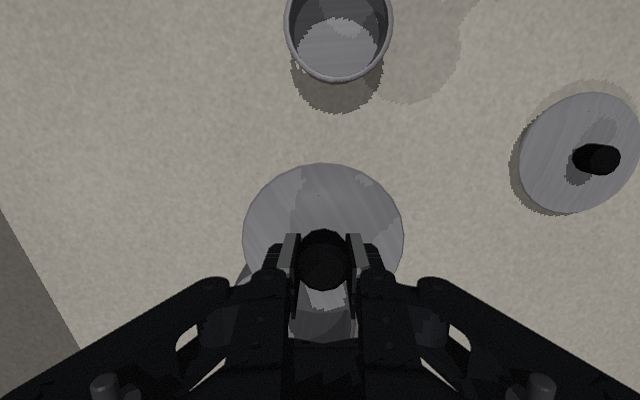

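The container_75 rim is a clean circle at (338,27) and the lid is held level at (323,237). I'll place it now.

```bash
python3 -m jog '[[[0.01,0.022,0],[0,0,0],0.015],[[0.02,0.045,0],[0,0,0],0.015],[[0.032,0.068,0],[0,0,0],0.015],[[0.042,0.09,0],[0,0,0],0.015],[[0.052,0.112,-0.005],[0,0,0],0.015],[[0.052,0.112,-0.02],[0,0,0],0.015],[[0.052,0.112,-0.04],[0,0,0],0.015],[[0.052,0.112,-0.058],[0,0,0],0.015],[[0.052,0.112,-0.068],[0,0,0],0.015],[[0.052,0.112,-0.072],[0,0,0],0.015]]'
python3 -m jog '[[[0,0,-0.002],[0,0,0],0.015],[[0,0,-0.004],[0,0,0],0.015],[[0,0,-0.006],[0,0,0],0.015],[[0,0,-0.008],[0,0,0],0.015],[[0,0,-0.01],[0,0,0],0.015],[[0,0,-0.012],[0,0,0],0.015],[[0,0,-0.014],[0,0,0],0.015],[[0,0,-0.016],[0,0,0],0.015],[[0,0,-0.017],[0,0,0],0.015],[[0,0,-0.0175],[0,0,0],0.015]]'
```

```text
time_s: 15.4
position: [0.4511, -0.0931, 0.2408]
tool_rot: [-0.001, 0.816, 0.578, -0.001]
wrist_force: [0.6, 0.7, -1.3]
finger_gap: 0.0217
grasp_force: 58.8
time_s: 16.23
position: [0.4516, -0.0934, 0.2252]
tool_rot: [0.0, 0.816, 0.578, -0.0]
wrist_force: [-4.0, 0.0, 15.3]
finger_gap: 0.0217
grasp_force: 60.4
```

```bash
python3 -m jog '[[[0,0,0.0005],[0,0,0],0.03],[[0,0,0.0005],[0,0,0],0.045],[[0,0,0.0005],[0,0,0],0.06],[[0,0,0],[0,0,0],0.06],[[0,0,0.01],[0,0,0],0.06],[[0,0,0.025],[0,0,0],0.06],[[0,0,0.045],[0,0,0],0.06],[[0,0,0.065],[0,0,0],0.06],[[0.02,-0.02,0.075],[0,0,0],0.06],[[0.045,-0.043,0.075],[0,0,0],0.06]]'
python3 -m jog '[[[0.025,-0.024,0],[0,0,0],0.06],[[0.05,-0.048,0],[0,0,0],0.06],[[0.075,-0.072,0],[0,0,0],0.06],[[0.095,-0.092,0],[0,0,0],0.06],[[0.11,-0.106,0],[0,0,0],0.06],[[0.12,-0.115,0],[0,0,0],0.06],[[0.12,-0.115,0],[0,0,0],0.06],[[0.12,-0.115,0],[0,0,0],0.06],[[0.12,-0.115,0],[0,0,0],0.06],[[0.12,-0.115,0],[0,0,0],0.06]]'
python3 - <<'E'
from w import *
c=look("w5"); p=(.616,-.2515);print(circ(c,p,.012,.0525),proj(c,(*p,.012)));k,s=knob(c,p,.034);print(k,s,onz(c,*k,.034))
s=env.get_state();print(s["position"],s["q"][5])
c=capture("top");f=c["frame"]; a=proj(c,(.587,.358,.055)); b=proj(c,(.45,-.093,.04)); np.save("top2.npy",c,allow_pickle=True)
g=lambda q:cv2.resize(f[int(q[1])-40:int(q[1])+40,int(q[0])-50:int(q[0])+50],None,fx=4,fy=4,interpolation=cv2.INTER_CUBIC)
cv2.imwrite("pics/seat1.png",np.hstack([g(a),g(b)]))
E
```

```text
time_s: 17.07
position: [0.4967, -0.1361, 0.3025]
tool_rot: [0.001, 0.815, 0.579, 0.001]
wrist_force: [1.2, 0.9, -0.5]
finger_gap: 0.0598
grasp_force: 0.0
time_s: 17.9
position: [0.6161, -0.2507, 0.2999]
tool_rot: [-0.0, 0.816, 0.578, -0.0]
wrist_force: [0.8, 0.7, 0.5]
finger_gap: 0.06
grasp_force: 0.0
(array([ 0.6173, -0.2524,  0.0519]), 38) (np.float64(321.8838285792332), np.float64(191.58921539919984))
[323.71445783 198.76746988] [309, 182, 30, 34, 830] [ 0.61745411 -0.25179766  0.034     ]
[ 0.61612957 -0.25067764  0.30006458] 1.5218967462719941
```

View pics/seat1.png

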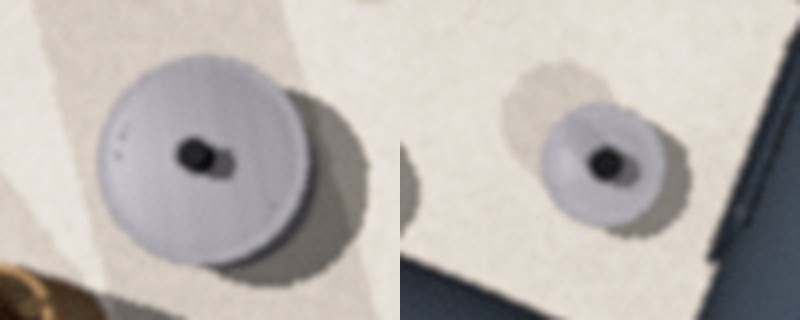

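Both placed lids, lid_135 at left and lid_75 at right, sit centred and cover their rims fully. Next is lid_95 at (0.6174, -0.252), measured size 104 mm.

```bash
python3 -m jog '[[[0.001,-0.001,-0.015],[0,0,0],0.05],[[0.001,-0.001,-0.03],[0,0,0],0.05],[[0.001,-0.001,-0.045],[0,0,0],0.05],[[0.001,-0.001,-0.06],[0,0,0],0.05],[[0.001,-0.001,-0.075],[0,0,0],0.05],[[0.001,-0.001,-0.09],[0,0,0],0.05],[[0.001,-0.001,-0.098],[0,0,0],0.05],[[0.001,-0.001,-0.105],[0,0,0],0.05],[[0.001,-0.001,-0.105],[0,0,0],0.05],[[0.001,-0.001,-0.105],[0,0,0],0.05]]'
python3 -m jog '[[[0,0,0],[0,0,0],0.04],[[0,0,0],[0,0,0],0.03],[[0,0,0],[0,0,0],0.02],[[0,0,0],[0,0,0],0.015],[[0,0,0],[0,0,0],0.015],[[0,0,0],[0,0,0],0.015],[[0,0,0],[0,0,0],0.015],[[0,0,0],[0,0,0],0.015],[[0,0,0],[0,0,0],0.015],[[0,0,0],[0,0,0],0.015]]' 60
```

```text
time_s: 18.83
position: [0.6177, -0.2522, 0.1951]
tool_rot: [-0.0, 0.816, 0.578, -0.0]
wrist_force: [0.0, -0.8, 0.8]
finger_gap: 0.0498
grasp_force: 0.0
time_s: 19.67
position: [0.6179, -0.2525, 0.1959]
tool_rot: [0.001, 0.816, 0.578, 0.0]
wrist_force: [-1.3, 0.0, 6.3]
finger_gap: 0.0217
grasp_force: 58.9
```

```bash
python3 -m jog '[[[0,0,0.01],[0,0,0],0.015],[[0,0,0.03],[0,0,0],0.015],[[0,0,0.055],[0,0,0],0.015],[[0,0,0.08],[0,0,0],0.015],[[-0.005,0.005,0.105],[0,0,0],0.015],[[-0.018,0.019,0.12],[0,0,0],0.015],[[-0.04,0.043,0.12],[0,0,0],0.015],[[-0.064,0.068,0.12],[0,0,0],0.015],[[-0.088,0.093,0.12],[0,0,0],0.015],[[-0.112,0.118,0.12],[0,0,0],0.015]]'
python3 -m jog '[[[-0.024,0.026,0],[0,0,0],0.015],[[-0.048,0.052,0],[0,0,0],0.015],[[-0.072,0.078,0],[0,0,0],0.015],[[-0.092,0.1,0],[0,0,0],0.015],[[-0.107,0.116,0],[0,0,0],0.015],[[-0.116,0.126,0],[0,0,0],0.015],[[-0.116,0.126,0],[0,0,0],0.015],[[-0.116,0.126,0],[0,0,0],0.015],[[-0.116,0.126,0],[0,0,0],0.015],[[-0.116,0.126,0],[0,0,0],0.015]]'
python3 - <<'E'
from w import *
c=look("w6"); p=(.442,.1045); print(proj(c,(*p,.045)))
print(rim(c,p,.045,.0475,(3,65),(230,440)))
print(env.get_state()["position"])
E
```

```text
time_s: 20.5
position: [0.5043, -0.1334, 0.3154]
tool_rot: [0.0, 0.816, 0.578, 0.0]
wrist_force: [0.5, 1.6, -0.4]
finger_gap: 0.0216
grasp_force: 59.1
time_s: 21.33
position: [0.3906, -0.0089, 0.3149]
tool_rot: [0.0, 0.816, 0.578, 0.0]
wrist_force: [-0.2, 1.1, -1.0]
finger_gap: 0.0212
grasp_force: 59.1
(np.float64(336.79272190862116), np.float64(20.61397161614849))
(array([0.4422, 0.1038]), array([0.4422, 0.1038, 0.0475]), np.float64(0.0005), [(np.float64(268.5), 3), (np.float64(267.5), 15), (np.float64(267.5), 27), (np.float64(270.5), 39), (np.float64(274.5), 51), (np.float64(279.5), 63)])
[ 0.39048951 -0.00891765  0.31478361]
```

View pics/w6.png

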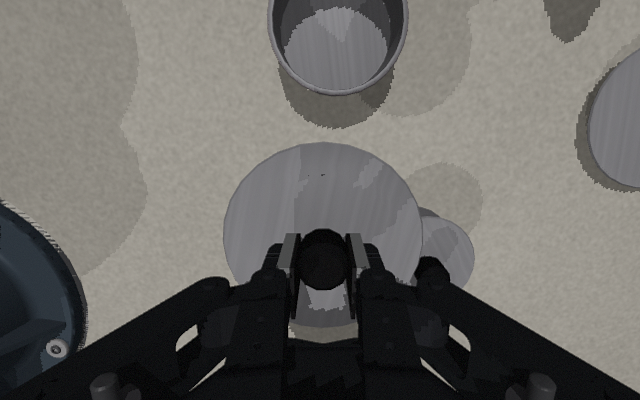

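The container_95 rim is at (337,25) and the lid is held level at (322,230).

```bash
python3 -m jog '[[[0.01,0.022,0],[0,0,0],0.015],[[0.02,0.045,0],[0,0,0],0.015],[[0.032,0.068,0],[0,0,0],0.015],[[0.042,0.09,0],[0,0,0],0.015],[[0.052,0.113,-0.005],[0,0,0],0.015],[[0.052,0.113,-0.02],[0,0,0],0.015],[[0.052,0.113,-0.038],[0,0,0],0.015],[[0.052,0.113,-0.054],[0,0,0],0.015],[[0.052,0.113,-0.063],[0,0,0],0.015],[[0.052,0.113,-0.067],[0,0,0],0.015]]'
python3 -m jog '[[[0,0,-0.002],[0,0,0],0.015],[[0,0,-0.004],[0,0,0],0.015],[[0,0,-0.006],[0,0,0],0.015],[[0,0,-0.008],[0,0,0],0.015],[[0,0,-0.01],[0,0,0],0.015],[[0,0,-0.012],[0,0,0],0.015],[[0,0,-0.014],[0,0,0],0.015],[[0,0,-0.016],[0,0,0],0.015],[[0,0,-0.0165],[0,0,0],0.015],[[0,0,-0.017],[0,0,0],0.015]]'
```

```text
time_s: 22.22
position: [0.4417, 0.1042, 0.2463]
tool_rot: [-0.0, 0.816, 0.578, -0.001]
wrist_force: [-0.5, 0.3, -1.0]
finger_gap: 0.0216
grasp_force: 59.1
time_s: 23.05
position: [0.4415, 0.1047, 0.2308]
tool_rot: [-0.0, 0.816, 0.578, -0.0]
wrist_force: [-2.9, -0.1, 8.8]
finger_gap: 0.0213
grasp_force: 60.0
```

```bash
python3 -m jog '[[[0,0,0.0005],[0,0,0],0.03],[[0,0,0.0005],[0,0,0],0.045],[[0,0,0.0005],[0,0,0],0.06],[[0,0,0],[0,0,0],0.06],[[0,0,0.01],[0,0,0],0.06],[[0,0,0.025],[0,0,0],0.06],[[0,0,0.045],[0,0,0],0.06],[[0,0,0.065],[0,0,0],0.06],[[0.02,-0.02,0.07],[0,0,0],0.06],[[0.045,-0.045,0.07],[0,0,0],0.06]]'
python3 -m jog '[[[0.025,-0.02,0],[0,0,0],0.06],[[0.055,-0.037,0],[0,0,0],0.06],[[0.085,-0.053,0],[0,0,0],0.06],[[0.115,-0.068,0],[0,0,0],0.06],[[0.145,-0.083,0],[0,0,0],0.06],[[0.17,-0.096,0],[0,0,0],0.06],[[0.185,-0.103,0],[0,0,0],0.06],[[0.193,-0.106,0],[0,0,0],0.06],[[0.193,-0.106,0],[0,0,0],0.06],[[0.193,-0.106,0],[0,0,0],0.06]]'
python3 - <<'E'
from w import *
c=look("w7"); p=(.679,-.046);print(circ(c,p,.012,.0625),proj(c,(*p,.012)));k,s=knob(c,p,.034);print(k,s,onz(c,*k,.034))
s=env.get_state();print(s["position"],s["q"][5])
E
```

```text
time_s: 23.88
position: [0.4867, 0.0603, 0.3029]
tool_rot: [0.0, 0.815, 0.579, 0.001]
wrist_force: [1.0, 0.6, 0.0]
finger_gap: 0.0597
grasp_force: 0.0
time_s: 24.72
position: [0.6796, -0.0464, 0.3001]
tool_rot: [-0.0, 0.816, 0.578, -0.0]
wrist_force: [-0.7, -0.2, 0.7]
finger_gap: 0.06
grasp_force: 0.0
(array([ 0.6798, -0.0464,  0.0618]), 38) (np.float64(320.9377961170372), np.float64(190.20692957837645))
[322.00968523 196.94915254] [307, 180, 31, 35, 826] [ 0.68005929 -0.0458806   0.034     ]
[ 0.67919178 -0.04616674  0.30039178] 1.8408393165066759
```

```bash
python3 -m jog '[[[0,0,-0.015],[0,0,0],0.05],[[0,0,-0.03],[0,0,0],0.05],[[0,0,-0.045],[0,0,0],0.05],[[0,0,-0.06],[0,0,0],0.05],[[0,0,-0.075],[0,0,0],0.05],[[0,0,-0.09],[0,0,0],0.05],[[0,0,-0.098],[0,0,0],0.05],[[0,0,-0.105],[0,0,0],0.05],[[0,0,-0.105],[0,0,0],0.05],[[0,0,-0.105],[0,0,0],0.05]]'
python3 -m jog '[[[0,0,0],[0,0,0],0.04],[[0,0,0],[0,0,0],0.03],[[0,0,0],[0,0,0],0.02],[[0,0,0],[0,0,0],0.015],[[0,0,0],[0,0,0],0.015],[[0,0,0],[0,0,0],0.015],[[0,0,0],[0,0,0],0.015],[[0,0,0],[0,0,0],0.015],[[0,0,0],[0,0,0],0.015],[[0,0,0],[0,0,0],0.015]]' 60
```

```text
time_s: 25.6
position: [0.6796, -0.0462, 0.1962]
tool_rot: [-0.0, 0.816, 0.578, 0.0]
wrist_force: [-0.5, 0.4, 0.3]
finger_gap: 0.0503
grasp_force: 0.0
time_s: 26.43
position: [0.6799, -0.0464, 0.197]
tool_rot: [0.0, 0.816, 0.578, 0.001]
wrist_force: [-1.1, 0.7, 6.8]
finger_gap: 0.0213
grasp_force: 58.9
```

```bash
python3 -m jog '[[[0,0,0.01],[0,0,0],0.015],[[0,0,0.03],[0,0,0],0.015],[[0,0,0.055],[0,0,0],0.015],[[0,0,0.08],[0,0,0],0.015],[[-0.005,-0.005,0.105],[0,0,0],0.015],[[-0.02,-0.019,0.12],[0,0,0],0.015],[[-0.043,-0.04,0.12],[0,0,0],0.015],[[-0.067,-0.063,0.12],[0,0,0],0.015],[[-0.091,-0.086,0.12],[0,0,0],0.015],[[-0.115,-0.109,0.12],[0,0,0],0.015]]'
python3 -m jog '[[[-0.026,-0.024,0],[0,0,0],0.015],[[-0.052,-0.048,0],[0,0,0],0.015],[[-0.078,-0.072,0],[0,0,0],0.015],[[-0.104,-0.096,0],[0,0,0],0.015],[[-0.13,-0.12,0],[0,0,0],0.015],[[-0.156,-0.144,0],[0,0,0],0.015],[[-0.182,-0.168,0],[0,0,0],0.015],[[-0.208,-0.192,0],[0,0,0],0.015],[[-0.234,-0.216,0],[0,0,0],0.015],[[-0.256,-0.238,0],[0,0,0],0.015]]'
python3 -m jog '[[[-0.015,-0.013,0],[0,0,0],0.015],[[-0.024,-0.022,0],[0,0,0],0.015],[[-0.027,-0.024,0],[0,0,0],0.015],[[-0.027,-0.024,0],[0,0,0],0.015],[[-0.027,-0.024,0],[0,0,0],0.015],[[-0.027,-0.024,0],[0,0,0],0.015],[[-0.027,-0.024,0],[0,0,0],0.015],[[-0.027,-0.024,0],[0,0,0],0.015],[[-0.027,-0.024,0],[0,0,0],0.015],[[-0.027,-0.024,0],[0,0,0],0.015]]'
python3 - <<'E'
from w import *
c=look("w8"); p=(.333,-.304); print(proj(c,(*p,.05)))
print(rim(c,p,.05,.0575,(3,70),(200,470)))
print(env.get_state()["position"])
E
```

```text
time_s: 27.27
position: [0.5634, -0.156, 0.3165]
tool_rot: [0.0, 0.816, 0.578, 0.0]
wrist_force: [0.7, -0.5, -1.4]
finger_gap: 0.0215
grasp_force: 59.1
time_s: 28.1
position: [0.3068, -0.3943, 0.3166]
tool_rot: [0.0, 0.816, 0.578, -0.0]
wrist_force: [1.0, -0.1, -0.5]
finger_gap: 0.0215
grasp_force: 59.1
time_s: 28.93
position: [0.282, -0.4171, 0.3158]
tool_rot: [-0.0, 0.816, 0.578, -0.0]
wrist_force: [0.5, 0.4, -0.9]
finger_gap: 0.0216
grasp_force: 59.1
(np.float64(337.16792495754356), np.float64(19.804457060761564))
(array([ 0.3343, -0.3042]), array([ 0.3342, -0.3045,  0.0574]), np.float64(0.0005), [(np.float64(253.5), 3), (np.float64(252.5), 15), (np.float64(253.5), 27), (np.float64(255.5), 39), (np.float64(259.5), 51), (np.float64(264.5), 63)])
[ 0.28192903 -0.41716063  0.3157991 ]
```

View pics/w8.png

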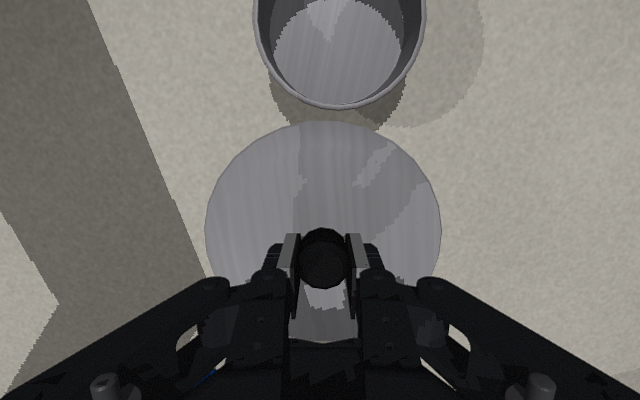

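The container_115 rim is at (339,20) and the lid is held level at (323,225).

```bash
python3 -m jog '[[[0.01,0.022,0],[0,0,0],0.015],[[0.02,0.045,0],[0,0,0],0.015],[[0.032,0.068,0],[0,0,0],0.015],[[0.042,0.09,0],[0,0,0],0.015],[[0.052,0.113,-0.005],[0,0,0],0.015],[[0.052,0.113,-0.018],[0,0,0],0.015],[[0.052,0.113,-0.034],[0,0,0],0.015],[[0.052,0.113,-0.048],[0,0,0],0.015],[[0.052,0.113,-0.058],[0,0,0],0.015],[[0.052,0.113,-0.062],[0,0,0],0.015]]'
python3 -m jog '[[[0,0,-0.002],[0,0,0],0.015],[[0,0,-0.004],[0,0,0],0.015],[[0,0,-0.006],[0,0,0],0.015],[[0,0,-0.008],[0,0,0],0.015],[[0,0,-0.01],[0,0,0],0.015],[[0,0,-0.012],[0,0,0],0.015],[[0,0,-0.014],[0,0,0],0.015],[[0,0,-0.016],[0,0,0],0.015],[[0,0,-0.017],[0,0,0],0.015],[[0,0,-0.0175],[0,0,0],0.015]]'
```

```text
time_s: 29.82
position: [0.3334, -0.3039, 0.2526]
tool_rot: [-0.001, 0.816, 0.578, -0.0]
wrist_force: [-0.5, 0.7, -1.6]
finger_gap: 0.0218
grasp_force: 59.1
time_s: 30.65
position: [0.3336, -0.3043, 0.2368]
tool_rot: [0.0, 0.816, 0.578, -0.0]
wrist_force: [-3.6, 3.3, 16.8]
finger_gap: 0.0216
grasp_force: 60.9
```

Seated. I'll release, retreat high and check.

```bash
python3 -m jog '[[[0,0,0.0005],[0,0,0],0.03],[[0,0,0.0005],[0,0,0],0.045],[[0,0,0.0005],[0,0,0],0.06],[[0,0,0],[0,0,0],0.06],[[0,0,0.01],[0,0,0],0.06],[[0,0,0.025],[0,0,0],0.06],[[0,0,0.05],[0,0,0],0.06],[[0,0,0.08],[0,0,0],0.06],[[0,0,0.11],[0,0,0],0.06],[[0,0,0.13],[0,0,0],0.06]]'
python3 -m jog '[[[-0.01,-0.03,0.01],[0,0,0],0.06],[[-0.02,-0.06,0.02],[0,0,0],0.06],[[-0.04,-0.09,0.03],[0,0,0],0.06],[[-0.06,-0.12,0.03],[0,0,0],0.06],[[-0.08,-0.14,0.03],[0,0,0],0.06],[[-0.1,-0.16,0.03],[0,0,0],0.06],[[-0.12,-0.18,0.03],[0,0,0],0.06],[[-0.14,-0.19,0.03],[0,0,0],0.06],[[-0.14,-0.19,0.03],[0,0,0],0.06],[[-0.14,-0.19,0.03],[0,0,0],0.06]]'
python3 - <<'E'
from w import *
c=capture("scene");cv2.imwrite("pics/end_s.png",cv2.resize(c["frame"][120:340,150:480],None,fx=2.4,fy=2.4,interpolation=cv2.INTER_CUBIC))
t=capture("top");cv2.imwrite("pics/end_t.png",t["frame"])
for n,p,z,r in(("75",(.449,-.093),.042,.0425),("95",(.44,.105),.047,.0525),("115",(.332,-.304),.052,.0625),("135",(.588,.358),.057,.0725)):
    m=steel(t["frame"]);m=cv2.morphologyEx(m,cv2.MORPH_OPEN,np.ones((3,3)));k,l,st,ce=cv2.connectedComponentsWithStats(m)
    # knob in both views
    kk=[]
    for q in(t,c):
        d=(q["frame"].max(2)<65).astype(np.uint8);_,_,s2,c2=cv2.connectedComponentsWithStats(d);e=np.linalg.norm(c2-proj(q,(*p,z+.018)),axis=1);e[s2[:,4]<10]=1e9;e[0]=1e9;kk.append((q,c2[e.argmin()]))
    print(n,tri(*kk).round(4))
E
```

```text
time_s: 31.48
position: [0.3338, -0.3044, 0.3688]
tool_rot: [0.001, 0.816, 0.578, 0.0]
wrist_force: [0.8, -0.2, -1.1]
finger_gap: 0.0602
grasp_force: 0.0
time_s: 32.32
position: [0.1928, -0.4948, 0.3959]
tool_rot: [-0.0, 0.817, 0.577, 0.0]
wrist_force: [0.5, 0.7, 0.7]
finger_gap: 0.0603
grasp_force: 0.0
75 [ 0.449  -0.094   0.0561]
95 [0.4391 0.1045 0.0611]
115 [ 0.3304 -0.3068  0.0646]
135 [0.5888 0.3571 0.07  ]
```

View pics/end_s.png

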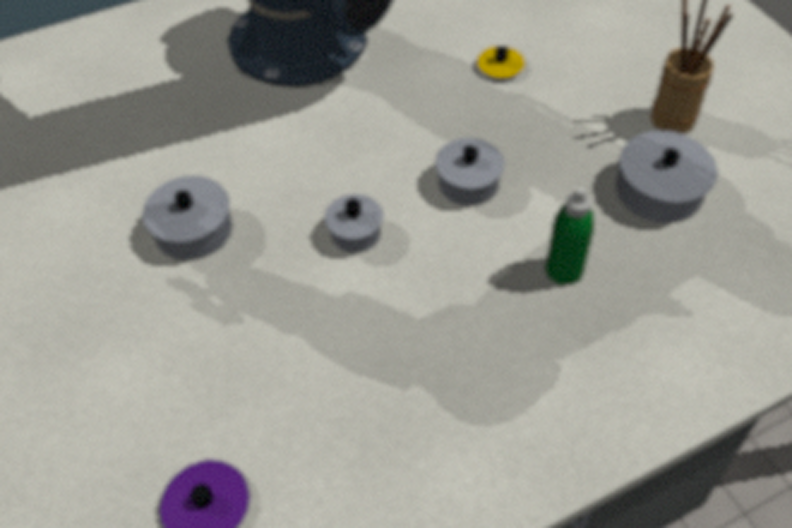

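View pics/end_t.png

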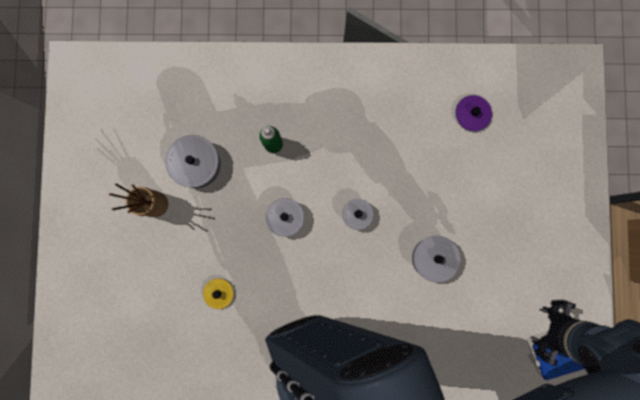

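All four lids sit level on their own containers in both views, with knob heights up by the expected 30, 35, 40 and 45 mm. The bottle and holder are unmoved, so I'm handing in.

```bash
python3 -c "
from plant import env
print(env.close_job())"
```

```text
the job is handed in; nothing more can be done
None
```

The job is handed in: in the final camera views all four lids sit level and fully down on the containers of their own size, and the containers, sauce bottle, chopstick holder and look-alikes were left where they stood. It took about 32 s of the 128 s allowed, and no verdict came back at hand-in.

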